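# Tuck a bag-base stiffener under the trimmer's hold-down strip and hold it flat for the cut

## Task

One bag-base stiffener still has a square end to be trimmed: lay it on the board trimmer with its long side along whichever side fence is farther from the cutter head, and slide the square end in under the sprung hold-down strip until it meets the back gauge, without lifting the strip any more than the board's own thickness makes it and without shifting the cutter head. Then press the stiffener flat onto the bed with the fingertips, close in front of the strip, and finish while still pressing it down firmly (about 10 N), ready for the cut. Leave the finished stiffener (both ends rounded), the chalk on the trimmer and the other things where they lie.

Things in the scene. Friction and masses are not known exactly. Their poses are not given: they have to be found in the camera images.
- stiffener: the stiffener to trim: flat strip of plain brown board, 190 x 60 x 5 mm, 60 g, lying flat on the table. Origin: centre of its underside. x runs along its length toward the square (untrimmed) end; the -x end is finished, with rounded corners (radius 18 mm) and two small stud holes. y across its 60 mm width, z up.
- square_end (a point): middle of the stiffener's square end face, 95 mm along +x from its origin, 2.5 mm above its underside; axes as the stiffener's.
- finished: a finished stiffener, not to be touched: the same brown board, 175 x 60 x 5 mm, both ends rounded, four stud holes. Origin: centre of its underside, x along its length.
- trimmer: board trimmer fixed on the table: grey bed with printed lines, front toward the robot. Origin: at table height under the bed; x points from the front edge across the strip to the gauge, y left, z up. Bed top 18 mm above the origin, x -160 to 130, y -160 to 160 mm, free from front edge to strip. Aluminium rail across at x 57 to 79 mm, underside 20 mm above the bed; black end blocks 60 mm high.
- strip (a joint): sprung steel hold-down strip, 246 mm long, lying across the bed under the rail, hinged along its rear edge (trimmer x = 72 mm). Value: rad, 0 = down at rest, grows as the front lifts. Its nip line, at trimmer x = 44 mm, is 3 mm above the bed at rest and rises 28 mm per rad. A 5 mm board slid in flat pushes under the lip with a few N and raises it to about 0.07 rad; a light spring holds it down.
- strip_lip (a point): middle of the underside of the front edge of the strip's upturned lip, the mouth: at rest at trimmer x = 20 mm, y = 0, 12.7 mm above the bed. From here the lip slopes down, away from the robot, to the nip line.
- fence_left (a point): left aluminium side fence: middle of its inner face (which looks to -y), at trimmer x = 21, y = +125 mm, at bed height. The fence is 22 mm long in x and 8 mm high. A stiffener against it has its centre line at trimmer y = +95 mm.
- fence_right (a point): right aluminium side fence, mirror image: inner face at trimmer y = -125 mm; a stiffener against it has its centre line at y = -95 mm.
- cutter (a joint): black cutter head (46 mm long along the rail, with a round grey knob, top 91 mm above the table) that slides along the rail with 2 N of friction. Value in m: its y in the trimmer's frame, -0.112 (right end) to +0.112 (left end).
- cutter_middle (a point): middle of the cutter head, on the rail at x = 68 mm, 48 mm height in the trimmer's frame; axes as the trimmer's.
- gauge: back gauge, locked: aluminium bar 250 mm long and 12 mm high lying across the bed behind the rail, parallel to the strip. Origin: on the bed, middle of its front face (the face the square end has to meet), at x 88 to 100 mm in the trimmer's frame; axes as the trimmer's.
- gauge_face (a point): middle of the gauge's front face, 2.5 mm above the bed; x points away from the strip.
- lamp_shade (a point): an obstacle: middle of the lower rim of the gooseneck lamp's fixed metal shade (about 200 mm wide, to about 420 mm height), which hangs over the table between the stiffeners and the trimmer, 155 mm and more above the table. Carry the stiffener past it on the robot's side.
- chalk: white triangular tailor's chalk, 35 x 39 x 8 mm, lying on the trimmer's bed near the middle of its front edge. Origin: centre of its underside.
- thimble: metal thimble, 19 mm wide, 22 mm high, standing between the front ends of the two stiffeners. Origin: centre of its underside.
- spool: thread spool, 27 mm wide, 52 mm high, standing between trimmer and sewing machine. Origin: centre of its underside.
- tape: rolled tape measure, 59 x 68 x 16 mm, lying to the right of the stiffeners. Origin: in its underside.

How it is judged:
By the outcome, as a careful person would: the job done as asked, in the order asked, and still so for the second after the job is handed in, while the arm keeps its last pose, push and grip.
It also fails if it takes over 48 s, if anything falls off the work surface, if the arm or the gripper's body presses on something with over 40 N, if the wrist force passes 120 N, or if a joint passes its speed limit or range.

## Robot

A 6-joint arm with a two-finger parallel gripper is mounted at the origin on a cart in front of the work surface, level with it; the furniture and walls round the work are solid. World frame = base frame: x ahead of the robot, y to its left, z up, the work surface at z = 0. Lengths are in mm, angles in rad, forces in N, time in s.
With the tool pointing down it reaches from about 275 to 1000 mm from the base axis. Payload 8.4 kg.
Tool frame: the origin (TCP) lies on the centre line of the jaws, within the pads' length; the fingertips stand 25 mm ahead of it and the grasp point (between the pads) lies 6 mm ahead of it; z points along the fingers, y is the line along which they close (so a half turn about z gives the same grasp; the last joint's range is limited). The gripper opens to 85 mm and grips with 20 to 120 N. Pads are 22 mm wide; open, the fingers measure 114 mm over their backs; the gripper's body (76 mm by 85 mm) begins 54 mm behind the grasp point. The pads swing forward as they close: fully open they stand 13 mm farther back than shut.
Start: joints at [1.219, 0.353, 1.633, -0, 1.155, -0.002], TCP at [214.192, 587.154, 256.281] pointing down, gripper open.
Joint ranges: [-2.63, 2.63], [-0.92, 2.1], [0.06, 2.66], [-1.3, 4.44], [0, 2.69], [-3.02, 3.02]. Speed limits (rad/s): [2.22, 2.22, 2.79, 3.14, 3.14, 3.14].

## Interface

Orientations are given as [roll, pitch, yaw] about the fixed x, y, z axes, in that order (R = Rz(yaw) Ry(pitch) Rx(roll)).
In Python, from rig import r gives the robot as it stands.
- The arm moves only by the shell command python3 -m jog 'ROWS' [FORCE]. ROWS is JSON, a list of rows, each a list of 3 entries, a list of its own where there are three numbers: the turn, a rotation vector about the tool's x, y, z in rad, then the shift along the tool's x, y, z in m, then the opening, from -1 (shut) to 1 (fully open). In form: [[[rx, ry, rz], [x, y, z], gripper], ...]. A call has 1 to 12 rows; each row shifts and turns the commanded pose from where the row before left it, along the tool's axes as they then stand; what a row does not reach is not made up. A row lasts 1/10 s, in which the tool goes at most 50 mm and 8.59 degrees, less where a joint would pass 70% of its speed; a pose out of reach is approached as far as the arm can. A call with a gripper value outside its range is refused whole. The fingers move at their own pace and stop on an object; FORCE is the grip in N (left out, the last holds). Time passes only in rows, so rows that do not move let the fingers close. It gives the time, the measured TCP pose, the force, the opening and the grip force at its end, in the units of the state.
- r.sense(): the state, without advancing time (a new reading comes with each control period).
- r.grab_frame(name): name is "side" or "top" or "wrist"; returns the picture (480x640x3 uint8, red, green, blue); there is no depth.
- r.camera_params(name): a dict with "fx", "fy", "cx", "cy" (pixels), "rvec" (rotation vector, rad) and "tvec" (3), from world to camera coordinates, as OpenCV has them; the wrist camera has in their place "hand_eye" (4x4, takes a point from camera to tool coordinates, whose origin is the TCP and whose axes are the flange's). Camera axes: x right, y down, z forward; pixel columns grow to the right and rows downward; lengths in mm; the calibration is good to about 2 mm. A picture is of the moment at which its call begins: read the wrist's pose just before it. camera_params takes no time and is no camera call.
- r.sign_off(): hands the job in; it is judged then, once.
The state is a dict: "clock": time; "qpos": joint angles; "qvel": joint speeds; "joint_efforts": joint torques, N m; "eef_pos": TCP position; "tcp_rot": TCP orientation; "contact_force": force on the tool from outside, world axes, zero at the start; "wrist_torque": the same for the moment, N m; "opening": opening from 0.0 (shut) to 1.0 (fully open); "grasp_force": force on a finger pad.
Only numpy, scipy, OpenCV 4.12 (cv2) and the standard library are available. Lean on these libraries where they do the work, as an engineer would, in place of code of your own. Each camera call takes 0.05 s, during which the arm holds its last target. There are 200 camera calls.

## Working session

There is one attempt and no reset: what is moved stays moved. The work goes in short steps, Python scripts to look and compute and a shell command to move; the robot and the scene stay as the last step left them, time stands still between calls to the robot, and variables do not carry over. Pictures are saved under pics/ and viewed, at most 10 in all, crops included, and the job is handed in when it is done.

```bash
ls; mkdir -p pics
cat > h.py <<'E'
import numpy as np, cv2
from scipy.spatial.transform import Rotation as R
from rig import r
def cam(name, s=None):
    p=r.camera_params(name)
    K=np.array([[p['fx'],0,p['cx']],[0,p['fy'],p['cy']],[0,0,1.]])
    if name=='wrist':
        s=s or r.sense(); H=np.array(p['hand_eye']); T=np.eye(4)
        T[:3,:3]=R.from_euler('xyz',s['tcp_rot']).as_matrix(); T[:3,3]=s['eef_pos']
        M=np.linalg.inv(T@H)
    else:
        M=np.eye(4); M[:3,:3]=cv2.Rodrigues(np.array(p['rvec'],float))[0]; M[:3,3]=p['tvec']
    return K,M
def ray(KM,uv,z):
    K,M=KM; c=-M[:3,:3].T@M[:3,3]
    uv=np.atleast_2d(uv).astype(float)
    d=(np.c_[uv,np.ones(len(uv))]@np.linalg.inv(K).T)@M[:3,:3]
    return c+d*((z-c[2])/d[:,2])[:,None]
def proj(KM,P):
    K,M=KM; q=(np.atleast_2d(P)@M[:3,:3].T+M[:3,3])@K.T
    return q[:,:2]/q[:,2:]
def grab(name,fn=None):
    s=r.sense(); im=np.array(r.grab_frame(name)); 
    if fn: cv2.imwrite('pics/'+fn,im[...,::-1])
    return im,cam(name,s)
E
python3 - <<'E'
from h import *
for n in('side','top'):
    im,KM=grab(n,n+'1.png'); K,M=KM; print(n,-M[:3,:3].T@M[:3,3],M[2,:3])
print(r.sense())
E
```

```text
pics
side [866.52237752 715.44193903 978.88738472] [-0.3011179  -0.65681153 -0.69132237]
top [ 271.32843672 -100.18190007 1310.033385  ] [ 0.18832312 -0.01492228 -0.98199375]
{'clock': 0.1, 'qpos': array([ 1.21857591e+00,  3.53575662e-01,  1.63407158e+00,  6.56027297e-06,
        1.15521083e+00, -2.39213985e-03]), 'qvel': array([-0.00227608, -0.00043886, -0.00241934, -0.00146516,  0.00012675,
        0.00171563]), 'joint_efforts': array([-1.23691614e-03, -6.06351542e+01, -3.42816174e+01, -6.67077597e-05,
        4.01351586e-03, -1.49540062e-05]), 'eef_pos': array([214.06371485, 586.76566344, 255.6337002 ]), 'tcp_rot': array([-3.14032726e+00, -9.02553447e-06,  2.79176171e+00]), 'contact_force': array([-0.48773734, -0.44599903, -0.10617282]), 'wrist_torque': array([-0.00681327, -0.00293543,  0.04292071]), 'grasp_force': 0.0, 'opening': 1.0022528707253642}
```

View pics/top1.png

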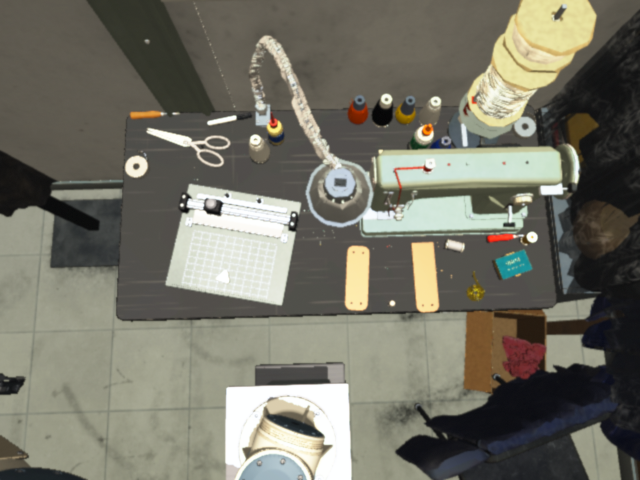

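View pics/side1.png

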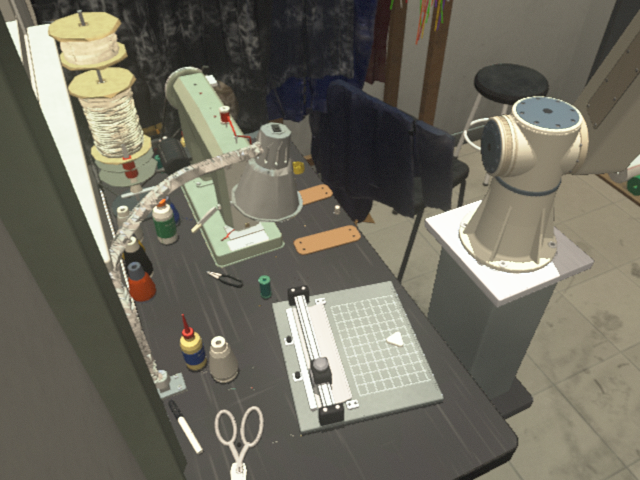

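The top view shows the trimmer at about (235,243), with the cutter head at (212,206), left of the middle. The lamp shade is at (340,193) and the two brown stiffeners are at (357,278) and (425,277). The right one's far end looks square. The side view shows the strip clear of clutter and the cutter at (320,370), toward the left end.

```bash
cat > m.py <<'E'
from h import *
im,KM=grab('top')
hsv=cv2.cvtColor(im,cv2.COLOR_RGB2HSV)
m=cv2.inRange(hsv,(8,70,150),(25,255,255)); m[:235]=0; m[315:]=0; m[:,:330]=0;m[:,445:]=0
for c in cv2.findContours(m,0,cv2.CHAIN_APPROX_NONE)[0]:
    if cv2.contourArea(c)<300: continue
    P=ray(KM,c[:,0]+0.0,5)[:,:2].astype(np.float32)
    (cx,cy),wh,a=cv2.minAreaRect(P); b=cv2.boxPoints(((cx,cy),wh,a))
    print('stiff',cx,cy,wh,a,'area',cv2.contourArea(P),np.prod(wh)); print(b.round(1))
# trimmer bed
g=cv2.inRange(hsv,(30,0,110),(110,45,255)); g[:180]=0; g[310:]=0; g[:,:160]=0; g[:,305:]=0
g=cv2.morphologyEx(g,cv2.MORPH_CLOSE,np.ones((7,7)))
c=max(cv2.findContours(g,0,cv2.CHAIN_APPROX_NONE)[0],key=cv2.contourArea)
P=ray(KM,c[:,0],18)[:,:2].astype(np.float32); rc=cv2.minAreaRect(P); print('bed',rc, cv2.contourArea(P)); print(cv2.boxPoints(rc))
k=cv2.inRange(hsv,(0,0,0),(180,255,60)); k[:185]=0;k[235:]=0;k[:,:175]=0;k[:,305:]=0
n,l,st,ce=cv2.connectedComponentsWithStats(k)
for i in range(1,n):
    if st[i,4]>15: print('dark',st[i],ce[i].round(1),ray(KM,ce[i],60).round(0))
A=cv2.resize(im[235:320,330:450],None,fx=4,fy=4,interpolation=3); B=cv2.resize(im[180:310,160:310],None,fx=4,fy=4,interpolation=3)
C=np.zeros((A.shape[0]+0,1,3),np.uint8)
H=max(A.shape[0],B.shape[0]); f=lambda x:np.vstack([x,np.zeros((H-x.shape[0],x.shape[1],3),np.uint8)])
o=np.hstack([f(B),f(A)]); o=cv2.resize(o,None,fx=800/o.shape[1],fy=800/o.shape[1]); cv2.imwrite('pics/crop.png',o[...,::-1])
E
python3 m.py
```

```text
stiff 428.898193359375 -194.7964324951172 (64.04601287841797, 178.9921112060547) 85.3155517578125 area 10515.298433527816 11463.7310594382
[[ 337.1 -219.4]
 [ 515.5 -234. ]
 [ 520.7 -170.2]
 [ 342.3 -155.6]]
stiff 426.1098327636719 -380.7738952636719 (193.35813903808594, 63.73398208618164) 0.8096036314964294 area 11451.148260131478 12323.484169670788
[[ 329.  -350.3]
 [ 329.9 -414. ]
 [ 523.2 -411.3]
 [ 522.3 -347.5]]
bed ((532.1185302734375, 139.11923217773438), (337.53875732421875, 303.84295654296875), 76.29132843017578) 92333.63844163113
[[344.52893   11.16069 ]
 [639.71643  -60.845596]
 [719.7081   267.07776 ]
 [424.52063  339.08405 ]]
dark [179 192  11  21  65] [184.6 204.3] [[632. 263.  60.]]
dark [204 202  18  13  94] [214.6 209.2] [[616. 183.  60.]]
dark [289 215  10  16  56] [294.6 224.1] [[569. -31.  60.]]
```

View pics/crop.png

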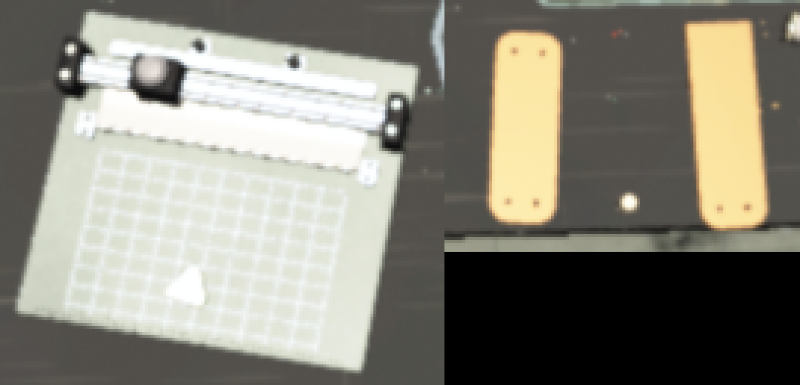

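The square-ended piece is the right one (crop (722,25) is square), centred near (426,-381) with yaw of about 0.01. The cutter is left of the middle, so the right fence at crop (368,170) is the one to use. Next I'll triangulate the lamp and check the wrist camera mounting.

```bash
cat >> h.py <<'E'
def tri(A,ua,B,ub):
    r_=cv2.triangulatePoints((A[0]@A[1][:3]),(B[0]@B[1][:3]),np.float64(ua).reshape(2,1),np.float64(ub).reshape(2,1)); return (r_[:3]/r_[3]).ravel()
def togo(pos,yaw,s=None,tilt=None):
    "total turn (rotvec, tool) and shift (tool axes at present, mm) to a pointing-down pose"
    s=s or r.sense(); Rc=R.from_euler('xyz',s['tcp_rot']); Rt=R.from_euler('xyz',[np.pi,0,yaw])
    print('turn',(Rc.inv()*Rt).as_rotvec().round(4),'shift mm',Rc.inv().apply(np.array(pos)-s['eef_pos']).round(1))
E
python3 - <<'E'
from h import *
T,S=cam('top'),cam('side')
# rim: top ellipse extremes L307 R373 T162 B226 ; side rim ellipse extremes L231,R302
c=tri(T,(340,194),S,(267,203)); print('lamp rim centre',c, 'radius chk', np.ptp(ray(T,[(307,194),(373,194)],c[2])[:,1])/2)
print('chalk top',tri(T,(222,276),S,(396,340)))
print('cutter knob',tri(T,(212,205),S,(321,362)))
p=r.camera_params('wrist'); print(np.round(p['hand_eye'],3),p['fx'],p['cx'],p['cy'])
E
```

```text
lamp rim centre [ 598.46974256 -146.94183267  225.52994859] radius chk 77.33787174308648
chalk top [439.47344918 168.47761595  25.43383099]
cutter knob [622.36480086 184.22404991  82.20666049]
[[  -0.      -0.953   -0.304   77.076]
 [   1.      -0.       0.      -0.484]
 [  -0.      -0.304    0.953 -118.628]
 [   0.       0.       0.       1.   ]] 371.54184114577316 321.77485809864567 239.69738183149795
```

```bash
python3 -c "
from h import *
togo([420,80,256],2.9)"
```

```text
turn [-1.100e-03 -1.000e-04 -1.082e-01] shift mm [-3.672e+02 -4.056e+02  2.000e-01]
```

```bash
python3 -m jog '[[[0,0,0],[-0.02,-0.022,0],1],[[0,0,0],[-0.0315,-0.0345,0],1],[[0,0,0],[-0.0315,-0.0345,0],1],[[0,0,0],[-0.0315,-0.0345,0],1],[[0,0,0],[-0.0315,-0.0345,0],1],[[0,0,0],[-0.0315,-0.0345,0],1],[[0,0,0],[-0.0315,-0.0345,0],1],[[0,0,0],[-0.0315,-0.0345,0],1],[[0,0,0],[-0.0315,-0.0345,0],1],[[0,0,0],[-0.0315,-0.0345,0],1],[[0,0,0],[-0.0315,-0.0345,0],1],[[0,0,-0.108],[-0.032,-0.0385,0],1]]'; python3 -m jog '[[[0,0,0],[0,0,0],1],[[0,0,0],[0,0,0],1],[[0,0,0],[0,0,0],1]]'
python3 - <<'E'
from h import *
im,KM=grab('wrist','w1.png'); print(r.sense()['eef_pos'],r.sense()['tcp_rot'])
np.save('w1.npy',KM[1])
E
```

```text
clock: 1.35
eef_pos: [420.1, 79.9, 256.4]
tcp_rot: [3.141, 0.001, 2.898]
contact_force: [1.2, 0.7, 0.3]
opening: 0.996
grasp_force: 0.0
clock: 1.65
eef_pos: [419.3, 82.2, 256.2]
tcp_rot: [3.141, -0.001, 2.896]
contact_force: [-0.2, 1.0, -0.9]
opening: 1.003
grasp_force: 0.0
[419.22928064  82.5971556  256.19152087] [ 3.14144837e+00 -4.00612346e-04  2.89758341e+00]
```

View pics/w1.png

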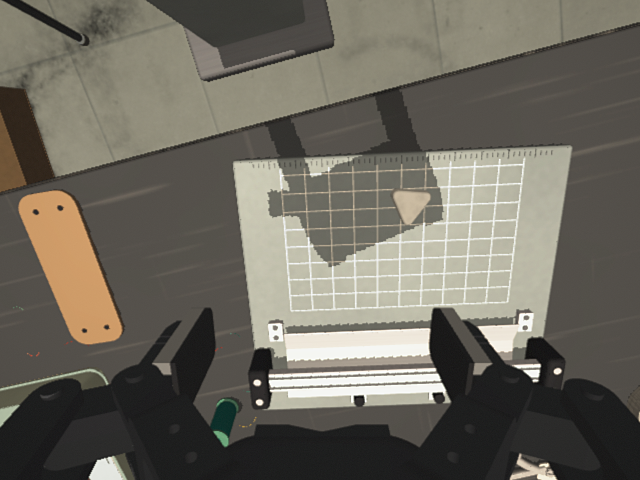

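The wrist view (upside down, robot at the top) shows the bed's front corners at about (235,160) and (572,147). The right fence is at (275,332), the left fence at (525,320) and the strip lip lies along row ~330. I'll fit the bed edges for the trimmer pose.

Run:
```python
from h import *
im=cv2.imread('pics/w1.png'); K,_=cam('wrist'); KM=(K,np.load('w1.npy'))
g=cv2.GaussianBlur(cv2.cvtColor(im,cv2.COLOR_BGR2GRAY),(3,3),0).astype(float)
gx=np.gradient(g,axis=1); gy=np.gradient(g,axis=0)
def line(pts):
    P=np.float32(pts)
    for _ in range(4):
        vx,vy,x,y=cv2.fitLine(P,cv2.DIST_HUBER,0,.01,.01).ravel(); d=abs((P[:,0]-x)*vy-(P[:,1]-y)*vx); P=P[d<max(0.7,np.median(d)*2)]
    return np.cross((x,y,1),(x+vx,y+vy,1)),len(P),d.mean()
def near(f,a,lo,hi,ax):
    s=(f[lo:hi,a] if ax==0 else f[a,lo:hi]); k=int(np.argmax(s)); 
    w=s[max(0,k-2):k+3]; w=np.clip(w,0,None); return lo+max(0,k-2)+np.dot(w,np.arange(len(w)))/w.sum()
F=[(u,near(gy,u,int(160-(u-235)*.0386)-8,int(160-(u-235)*.0386)+9,0)) for u in [*range(243,270),*range(310,375),*range(410,565)]]
Rr=[(near(gx,v,int(235+(v-160)*.115)-9,int(235+(v-160)*.115)+9,1),v) for v in range(170,310)]
L=[(near(-gx,v,int(572-(v-147)*.075)-9,int(572-(v-147)*.075)+12,1),v) for v in range(160,310)]
lf,lr,ll=line(F),line(Rr),line(L); print([x[1:] for x in(lf,lr,ll)])
h=lambda a,b:(lambda q:q[:2]/q[2])(np.cross(a,b))
cr,cl=h(lf[0],lr[0]),h(lf[0],ll[0]); print('px',cr,cl)
pr,pl=ray(KM,[cr,cl],18); print(pr,pl,np.linalg.norm(pl-pr))
d=(pl-pr)[:2]; yaw=np.arctan2(-d[0],d[1])
# side directions
for l,n in((lr[0],'r'),(ll[0],'l')):
    a=[(-(l[1]*v+l[2])/l[0],v) for v in(170,300)]; q=ray(KM,a,18); print(n,np.arctan2(*(q[0]-q[1])[[1,0]])+0, np.arctan2((q[1]-q[0])[1],(q[1]-q[0])[0]))
Rt=np.array([[np.cos(yaw),-np.sin(yaw)],[np.sin(yaw),np.cos(yaw)]])
o=(pr+pl)[:2]/2+Rt@[160,0]; print('yaw',yaw,'origin',o)
W=lambda x,y,z:np.r_[o+Rt@[x,y],z]
for n,p in dict(fR0=(10,-125,26),fR1=(32,-125,26),fL0=(10,125,26),lipR=(20,-123,30.7),lipL=(20,123,30.7),br=(57,-125,78)).items(): print(n,proj(KM,W(*p)).round(1))
c=cv2.resize(im[300:420,235:345],None,fx=5,fy=5,interpolation=cv2.INTER_NEAREST)
for p in((10,-125,26),(32,-125,26),(20,-123,30.7),(10,-160,18)):
    q=(proj(KM,W(*p))[0]-[235,300]+.5)*5; cv2.circle(c,tuple(int(t) for t in q),4,(0,0,255),1)
cv2.imwrite('pics/c2.png',c)
np.save('trim.npy',[*o,yaw])
```

```text
[(239, np.float32(0.13737102)), (140, np.float32(0.13359363)), (110, np.float32(0.124858454))]
px [232.25369915 161.07055088] [571.87652299 145.03465102]
[358.66340931   9.7275349   18.        ] [421.60241123 321.50372976  18.        ] 318.065580727078
r 2.9427744826386264 -0.19881817095116688
l 2.945028258016118 -0.19656439557367536
yaw -0.1991952735184784 origin [546.96909186 133.95473937]
fR0 [[281.6 323.1]]
fR1 [[283.2 341.1]]
fL0 [[518.6 313.3]]
lipR [[283.7 333.6]]
lipL [[517.8 324.1]]
br [[279.9 393.9]]<stdin>:12: RuntimeWarning: invalid value encountered in scalar divide
```

View pics/c2.png

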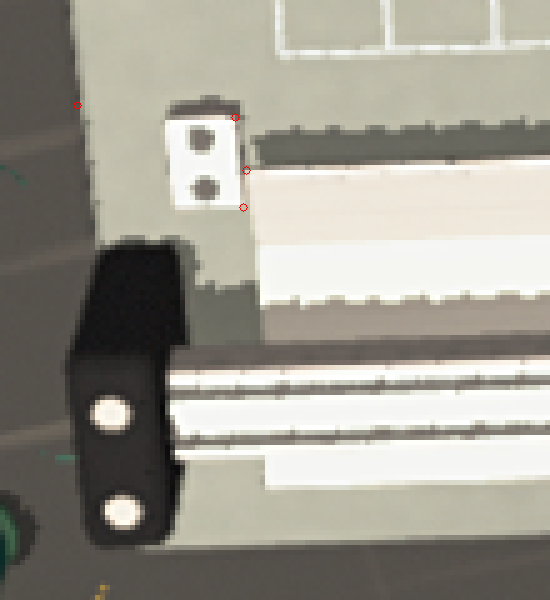

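The crop confirms the trimmer pose: the predicted fence corners (red, crop (236,117) and (244,207)) and the lip end (247,170) fall on the real ones within 1 px. Next I move toward the stiffener on the robot's side of the lamp.

```bash
python3 -c "
from h import *
togo([350,-150,240],3.02)
s=r.sense(); s['eef_pos']=[350,-150,240]; s['tcp_rot']=[np.pi,0,3.02]; togo([385,-375,200],3.155,s)"
```

```text
turn [ 0.0002 -0.0004 -0.1224] shift mm [  11.  -242.4   16.2]
turn [ 0.     0.    -0.135] shift mm [ -62.  -219.1   40. ]
```

```bash
python3 -m jog '[[[0,0,0],[0.002,-0.04,0.003],1],[[0,0,0],[0.002,-0.041,0.003],1],[[0,0,0],[0.002,-0.041,0.003],1],[[0,0,0],[0.002,-0.04,0.003],1],[[0,0,0],[0.002,-0.04,0.002],1],[[0,0,-0.122],[0.001,-0.04,0.002],1],[[0,0,0],[-0.01,-0.037,0.006],1],[[0,0,0],[-0.01,-0.036,0.006],1],[[0,0,0],[-0.01,-0.036,0.007],1],[[0,0,0],[-0.01,-0.036,0.007],1],[[0,0,0],[-0.011,-0.037,0.007],1],[[0,0,-0.135],[-0.011,-0.037,0.007],1]]'; python3 -m jog '[[[0,0,0],[0,0,0],1],[[0,0,0],[0,0,0],1],[[0,0,0],[0,0,0],1]]'
cat > st.py <<'E'
from h import *
import sys
im,KM=grab('wrist',sys.argv[1]); Z=float(sys.argv[2]) if len(sys.argv)>2 else 5
hsv=cv2.cvtColor(im,cv2.COLOR_RGB2HSV); m=cv2.inRange(hsv,(5,70,110),(25,255,255))
for c in cv2.findContours(m,0,cv2.CHAIN_APPROX_NONE)[0]:
    if cv2.contourArea(c)<2500: continue
    P=ray(KM,c[:,0],Z)[:,:2].astype(np.float32); (cx,cy),wh,a=cv2.minAreaRect(P)
    print((cx,cy),wh,a,cv2.contourArea(P),'px',cv2.boundingRect(c)); print(cv2.boxPoints(((cx,cy),wh,a)).round(1))
print(r.sense()['eef_pos'],r.sense()['tcp_rot'])
E
python3 st.py w2.png
```

```text
clock: 2.9
eef_pos: [386.1, -374.5, 199.9]
tcp_rot: [3.141, 0.0, -3.13]
contact_force: [0.6, 0.4, 1.3]
opening: 1.001
grasp_force: 0.0
clock: 3.2
eef_pos: [385.2, -372.6, 200.2]
tcp_rot: [3.141, -0.001, -3.132]
contact_force: [-0.7, -0.4, -0.6]
opening: 0.999
grasp_force: 0.0
(395.6980895996094, -510.48065185546875) (79.10564422607422, 52.80741500854492) 21.660860061645508 2155.790653233882 px (125, 179, 61, 96)
[[ 349.2 -500.5]
 [ 368.7 -549.6]
 [ 442.2 -520.4]
 [ 422.7 -471.3]]
(429.4703063964844, -195.320068359375) (61.4979133605957, 176.86378479003906) 85.48992919921875 10031.737108432222 px (470, 165, 105, 184)
[[ 338.9 -219. ]
 [ 515.2 -232.9]
 [ 520.  -171.6]
 [ 343.7 -157.7]]
(426.6288757324219, -381.5323791503906) (192.1399688720703, 61.64250564575195) 0.9055154323577881 11378.865110463463 px (275, 150, 72, 202)
[[ 330.1 -352.2]
 [ 331.1 -413.9]
 [ 523.2 -410.8]
 [ 522.2 -349.2]]
(275.2685546875, -526.2227172851562) (127.88008117675781, 103.65840911865234) 89.67334747314453 5995.985732348869 px (49, 0, 155, 145)
[[ 223.1 -589.9]
 [ 326.7 -590.5]
 [ 327.5 -462.6]
 [ 223.8 -462. ]]
[ 385.13304221 -372.74591158  200.46100877] [ 3.14106987e+00 -2.50927561e-04 -3.13213563e+00]
```

View pics/w2.png

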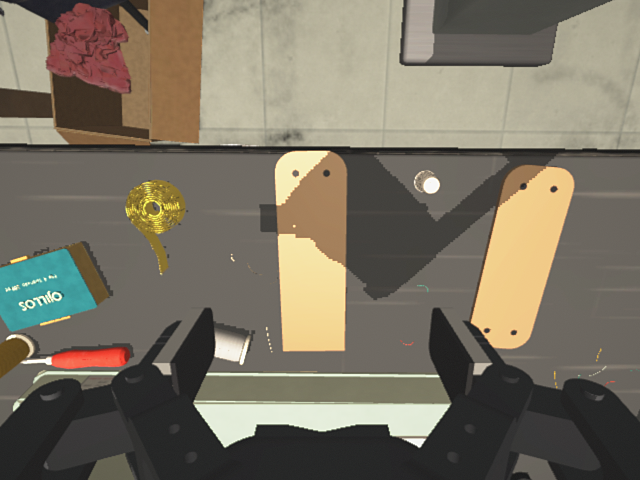

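The wrist view shows the stiffener at px (275-347, 150-352), square end toward the machine, and the thimble at (428,183). The measured size is 192 x 62 mm, centre (426.6,-381.5), yaw 0.016. I'll descend over its rear part.

```bash
python3 -c "
from h import *
togo([386.6,-382.2,40],-3.1258)"; python3 -m jog '[[[0,0,-0.0065],[-0.0015,-0.0047,0.01],0.7],[[0,0,0],[0,-0.0047,0.025],0.7],[[0,0,0],[0,0,0.04],0.7],[[0,0,0],[0,0,0.04],0.7],[[0,0,0],[0,0,0.03],0.7],[[0,0,0],[0,0,0.015],0.7],[[0,0,0],[0,0,0],0.7],[[0,0,0],[0,0,0],0.7],[[0,0,0],[0,0,0],0.7]]' 40; python3 -c "
from h import *
togo([386.6,-382.2,25],-3.1258)"
```

```text
turn [ 0.0005 -0.0002 -0.0063] shift mm [ -1.4  -9.6 160.5]
clock: 4.15
eef_pos: [387.3, -384.6, 41.9]
tcp_rot: [-3.14, 0.002, -3.126]
contact_force: [0.6, 0.9, 0.0]
opening: 0.848
grasp_force: 0.0
turn [-0.0019  0.0018 -0.0002] shift mm [ 0.7  2.4 16.9]
```

```bash
python3 -m jog '[[[0,0,0],[0.0005,0.002,0.009],0.7],[[0,0,0],[0,0,0.006],0.7],[[0,0,0],[0,0,0.001],0.7],[[0,0,0],[0,0,0],0.7],[[0,0,0],[0,0,0],0.7]]'; python3 -m jog '[[[0,0,0],[0,0,0.0015],0.7],[[0,0,0],[0,0,0.0015],0.7],[[0,0,0],[0,0,0],0.7]]';  python3 -m jog '[[[0,0,0],[0,0,0.0015],0.7],[[0,0,0],[0,0,0.0015],0.7],[[0,0,0],[0,0,0],0.7]]'
```

```text
clock: 4.65
eef_pos: [385.9, -381.9, 24.4]
tcp_rot: [-3.142, 0.0, -3.126]
contact_force: [-0.2, -0.4, -0.0]
opening: 0.848
grasp_force: 0.0
clock: 4.95
eef_pos: [385.8, -381.7, 21.2]
tcp_rot: [3.141, -0.0, -3.126]
contact_force: [0.0, -0.2, 0.4]
opening: 0.848
grasp_force: 0.0
clock: 5.25
eef_pos: [385.8, -381.7, 18.1]
tcp_rot: [3.141, -0.0, -3.126]
contact_force: [-0.5, 0.3, -0.1]
opening: 0.852
grasp_force: 0.0
```

```bash
python3 -m jog '[[[0,0,0],[0,0,0.001],0.7],[[0,0,0],[0,0,0],0.7]]'; python3 -m jog '[[[0,0,0],[0,0,0.001],0.7],[[0,0,0],[0,0,0],0.7]]';  python3 -m jog '[[[0,0,0],[0,0,0.001],0.7],[[0,0,0],[0,0,0],0.7]]'
```

```text
clock: 5.45
eef_pos: [385.9, -381.8, 17.3]
tcp_rot: [3.142, -0.0, -3.126]
contact_force: [-0.2, 0.2, 0.9]
opening: 0.849
grasp_force: 0.0
clock: 5.65
eef_pos: [386.0, -381.9, 16.6]
tcp_rot: [-3.141, 0.0, -3.126]
contact_force: [-0.6, 1.5, 3.1]
opening: 0.854
grasp_force: 1.8
clock: 5.85
eef_pos: [386.0, -381.9, 16.4]
tcp_rot: [-3.141, 0.0, -3.126]
contact_force: [-3.5, 2.4, 18.5]
opening: 0.851
grasp_force: 8.8
```

```bash
python3 -m jog '[[[0,0,0],[0,0,-0.0025],0.7],[[0,0,0],[0,0,-0.0025],0.7],[[0,0,0],[0,0,0],0.6],[[0,0,0],[0,0,0],0.5],[[0,0,0],[0,0,0],0.4],[[0,0,0],[0,0,0],0.3],[[0,0,0],[0,0,0],0.2],[[0,0,0],[0,0,0],0.2],[[0,0,0],[0,0,0],0.2]]' 40
```

```text
clock: 6.75
eef_pos: [385.8, -381.7, 20.6]
tcp_rot: [3.141, -0.0, -3.126]
contact_force: [-1.2, 1.3, 7.0]
opening: 0.683
grasp_force: 41.5
```

```bash
python3 -m jog '[[[0,0,0],[0,0,-0.01],0.2],[[0,0,0],[0,0,-0.02],0.2],[[0,0,0],[0.015,0.0,-0.03],0.2],[[0,0,0],[0.02,0.005,-0.025],0.2],[[0,0,0],[0.012,0.005,0],0.2],[[0,0,0],[0,0,0],0.2],[[0,0,0],[0,0,0],0.2]]' 40
python3 - <<'E'
from h import *
import sys; sys.argv=['','w3.png','88']; exec(open('st.py').read())
s=r.sense(); togo([335,-150,105],3.05,s)
s['eef_pos']=[335,-150,105]; s['tcp_rot']=[np.pi,0,3.05]; togo([400,69,100],2.942,s)
E
```

```text
clock: 7.45
eef_pos: [338.7, -372.4, 104.9]
tcp_rot: [3.141, -0.0, -3.127]
contact_force: [0.0, 0.1, -0.3]
opening: 0.681
grasp_force: 43.4
(339.4944763183594, -461.3276672363281) (36.6528205871582, 36.929832458496094) 31.899063110351562 917.1282423371449 px (59, 272, 83, 98)
[[ 314.2 -455.3]
 [ 333.7 -486.7]
 [ 364.8 -467.3]
 [ 345.3 -436. ]]
(349.7442321777344, -261.81585693359375) (37.93860626220703, 77.43180847167969) 85.50643157958984 2236.500078574987 px (535, 258, 105, 165)
[[ 309.7 -277.7]
 [ 386.9 -283.8]
 [ 389.8 -245.9]
 [ 312.6 -239.9]]
(340.42559814453125, -373.1070556640625) (112.71846008300781, 61.425621032714844) 0.944127082824707 6468.753473038785 px (241, 186, 162, 246)
[[ 283.6 -343.3]
 [ 284.6 -404.7]
 [ 397.3 -402.9]
 [ 396.3 -341.5]]
(253.90127563476562, -448.9994201660156) (57.542327880859375, 62.526309967041016) 82.67787170410156 1535.1392498991918 px (17, 0, 174, 191)
[[ 219.2 -473.6]
 [ 281.2 -481.5]
 [ 288.6 -424.4]
 [ 226.6 -416.5]]
[ 338.98064797 -372.47965964  104.71528416] [ 3.14110945e+00 -2.96700155e-04 -3.12632112e+00]
turn [ 0.0005 -0.0003  0.1069] shift mm [ 6.000e-01  2.225e+02 -2.000e-01]
turn [ 0.    -0.     0.108] shift mm [-44.7 224.    5. ]
```

View pics/w3.png

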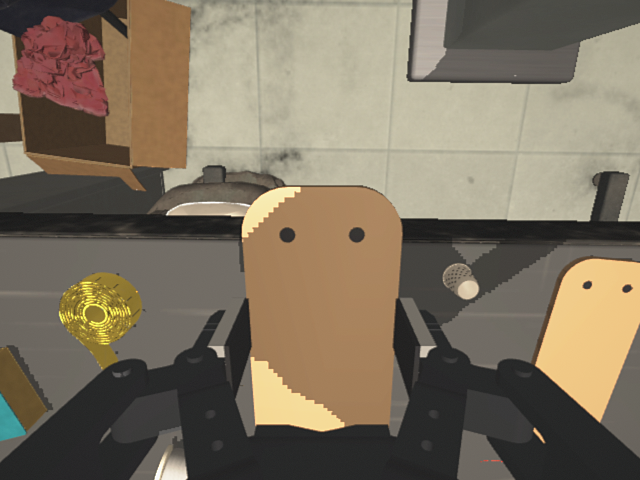

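The board is held flat and centred between the fingers, with its rounded end at px (241-403, 186). The pads are at rows 300-380, and the thimble and finished piece are undisturbed. I'll carry it past the lamp on the robot's side.

```bash
python3 -m jog '[[[0,0,0],[0,0.025,0],0.2],[[0,0,0.02],[0,0.035,0],0.2],[[0,0,0.022],[0,0.041,0],0.2],[[0,0,0.022],[-0.002,0.041,0],0.2],[[0,0,0.022],[-0.003,0.041,0],0.2],[[0,0,0.022],[-0.005,0.041,0],0.2],[[0,0,0.022],[-0.008,0.041,0],0.2],[[0,0,0.022],[-0.010,0.041,0],0.2],[[0,0,0.022],[-0.010,0.041,0],0.2],[[0,0,0.022],[-0.010,0.041,0],0.2],[[0,0,0.018],[-0.01,0.035,0],0.2],[[0,0,0],[-0.01,0.018,0.005],0.2]]' 40;  python3 -m jog '[[[0,0,0],[0,0,0],0.2],[[0,0,0],[0,0,0],0.2],[[0,0,0],[0,0,0],0.2]]'
python3 - <<'E'
from h import *
togo([400,69,60],2.942)
E
```

```text
clock: 8.7
eef_pos: [443.2, 59.9, 100.0]
tcp_rot: [3.141, 0.001, 2.945]
contact_force: [0.6, -0.6, -0.2]
opening: 0.68
grasp_force: 43.4
clock: 9.0
eef_pos: [440.9, 56.4, 99.8]
tcp_rot: [-3.141, -0.002, 2.943]
contact_force: [1.0, 0.4, -0.4]
opening: 0.68
grasp_force: 43.4
turn [-0.0006 -0.0016  0.0008] shift mm [42.5  4.3 39.9]
```

```bash
python3 -m jog '[[[0,0,0],[0.02,0.002,0],0.2],[[0,0,0],[0.022,0.002,0.01],0.2],[[0,0,0],[0,0,0.025],0.2],[[0,0,0],[0,0,0.018],0.2],[[0,0,0],[0,0,0],0.2],[[0,0,0],[0,0,0],0.2],[[0,0,0],[0,0,0],0.2]]' 40
python3 - <<'E'
from h import *
import sys; sys.argv=['','w4.png','31']; exec(open('st.py').read())
ox,oy,yw=np.load('trim.npy'); c,s_=np.cos(yw),np.sin(yw)
d=r.sense()['eef_pos'][:2]-[ox,oy]; print('tcp trimmer',c*d[0]+s_*d[1],-s_*d[0]+c*d[1],yw)
# side view too
im,_=grab('side'); cv2.imwrite('pics/s4.png',cv2.resize(im[260:440,240:460],None,fx=3.5,fy=3.3)[...,::-1])
E
```

```text
clock: 9.7
eef_pos: [401.8, 68.8, 48.1]
tcp_rot: [3.141, 0.001, 2.942]
contact_force: [-0.8, -0.5, 0.0]
opening: 0.68
grasp_force: 43.4
(403.5237731933594, 67.89427185058594) (61.29008102416992, 111.99918365478516) 78.66539001464844 6458.187988695485 px (242, 187, 161, 244)
[[342.6  48.9]
 [452.4  26.8]
 [464.5  86.9]
 [354.6 108.9]]
[401.92403316  68.89837221  48.16768125] [3.14112359e+00 1.31347274e-03 2.94243729e+00]
tcp trimmer -129.3035655538198 -92.47155182908472 -0.1991952735184784
```

View pics/s4.png

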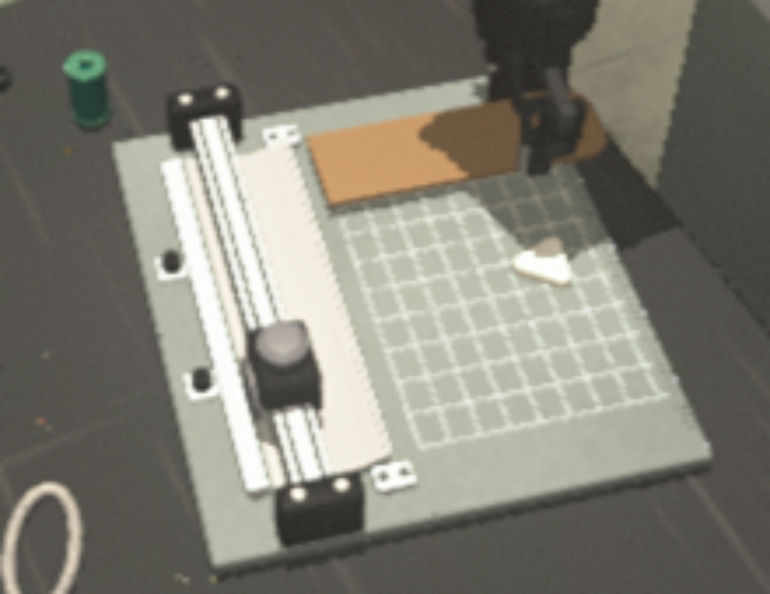

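The side view shows the board level above the right of the bed, its square end at crop (320,170) just short of the lip and clear of the right fence at (282,135). The chalk and cutter are undisturbed. Now I'll lower it to the bed.

```bash
python3 -m jog '[[[0,0,0],[0,0.001,0.004],0.2],[[0,0,0],[0,0,0.003],0.2],[[0,0,0],[0,0,0.001],0.2],[[0,0,0],[0,0,0],0.2]]' 40;  python3 -m jog '[[[0,0,0],[0,0,0.001],0.2],[[0,0,0],[0,0,0],0.2]]';python3 -m jog '[[[0,0,0],[0,0,0.0005],0.2],[[0,0,0],[0,0,0],0.2]]'
```

```text
clock: 10.2
eef_pos: [401.3, 70.1, 39.1]
tcp_rot: [-3.141, -0.001, 2.943]
contact_force: [-1.4, 0.3, 0.6]
opening: 0.683
grasp_force: 43.4
clock: 10.4
eef_pos: [401.5, 70.1, 38.6]
tcp_rot: [-3.142, -0.0, 2.943]
contact_force: [-2.2, -0.0, 7.6]
opening: 0.683
grasp_force: 44.2
clock: 10.6
eef_pos: [401.4, 70.1, 38.5]
tcp_rot: [3.142, -0.0, 2.943]
contact_force: [-3.7, -0.3, 18.0]
opening: 0.688
grasp_force: 45.4
```

```bash
python3 -m jog '[[[0,0,0],[0,0,-0.0008],0.2],[[0,0,0],[-0.005,0,0],0.2],[[0,0,0],[-0.01,0,0],0.2],[[0,0,0],[-0.005,0,0],0.2],[[0,0,0],[0,0,0],0.2]]' 40;  python3 -m jog '[[[0,0,0],[-0.005,0,0],0.2],[[0,0,0],[-0.005,0,0],0.2],[[0,0,0],[-0.005,0,0],0.2],[[0,0,0],[0,0,0],0.2]]'
```

```text
clock: 11.1
eef_pos: [422.5, 66.1, 38.7]
tcp_rot: [3.141, 0.001, 2.943]
contact_force: [1.2, 0.1, 2.6]
opening: 0.683
grasp_force: 43.7
clock: 11.5
eef_pos: [434.9, 63.0, 38.6]
tcp_rot: [-3.141, -0.002, 2.943]
contact_force: [-4.1, -0.3, 7.7]
opening: 0.68
grasp_force: 44.4
```

```bash
python3 -m jog '[[[0,0,0],[-0.004,0,-0.0003],0.2],[[0,0,0],[-0.004,0,0],0.2],[[0,0,0],[0,0,0],0.2]]' 40;  python3 -m jog '[[[0,0,0],[-0.005,0,0],0.2],[[0,0,0],[-0.005,0,0],0.2],[[0,0,0],[0,0,0],0.2]]'
python3 - <<'E'
from h import *
ox,oy,yw=np.load('trim.npy'); c,s_=np.cos(yw),np.sin(yw)
d=r.sense()['eef_pos'][:2]-[ox,oy]; print('tcp trimmer',c*d[0]+s_*d[1],-s_*d[0]+c*d[1],yw)
im,KM=grab('wrist'); hsv=cv2.cvtColor(im,cv2.COLOR_RGB2HSV); m=cv2.inRange(hsv,(5,70,90),(25,255,255)); k=max(cv2.findContours(m,0,2)[0],key=cv2.contourArea)
P=ray(KM,k[:,0],23)[:,:2]-[ox,oy]; P=np.c_[c*P[:,0]+s_*P[:,1],-s_*P[:,0]+c*P[:,1]].astype(np.float32); print(cv2.boxPoints(cv2.minAreaRect(P)))
im,_=grab('side'); cv2.imwrite('pics/s5.png',cv2.resize(im[270:370,260:420],None,fx=5,fy=5)[...,::-1])
E
```

```text
clock: 11.8
eef_pos: [442.7, 61.5, 38.7]
tcp_rot: [-3.141, -0.002, 2.943]
contact_force: [-3.3, 0.3, 2.9]
opening: 0.687
grasp_force: 43.7
clock: 12.1
eef_pos: [453.8, 59.5, 38.8]
tcp_rot: [-3.142, 0.0, 2.943]
contact_force: [-0.6, -0.1, -0.6]
opening: 0.685
grasp_force: 43.4
tcp trimmer -76.6354308889248 -91.38756131487484 -0.1991952735184784
[[-131.72409   -61.69107 ]
 [-131.6199   -122.40028 ]
 [ -19.452515 -122.207794]
 [ -19.556702  -61.49858 ]]
```

View pics/s5.png

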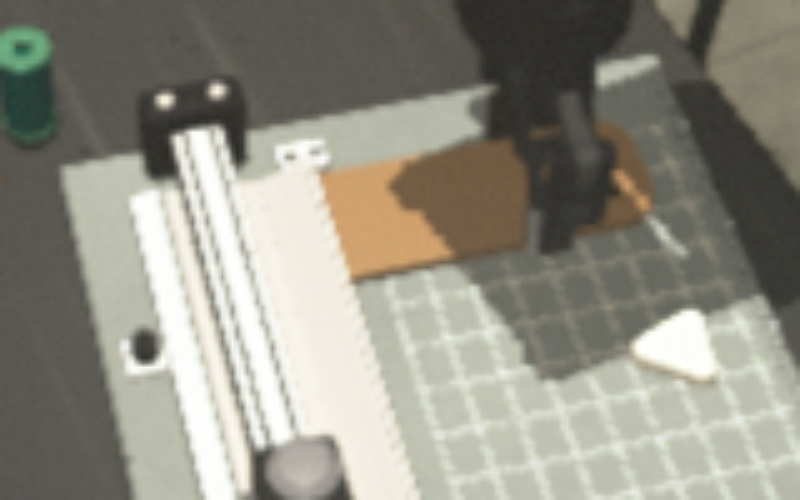

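The board's square end is now under the strip (crop (335,225)), its right edge just inside the fence at (300,155). The rear end sits at trimmer x=-131.7, so it has about 30 mm to go.

```bash
python3 -m jog '[[[0,0,0],[-0.006,0,0.0002],0.2],[[0,0,0],[-0.008,0,0],0.2],[[0,0,0],[-0.006,0,0],0.2],[[0,0,0],[0,0,0],0.2]]' 40; python3 -m jog '[[[0,0,0],[0,-0.001,0],0.2],[[0,0,0],[0,-0.001,0],0.2],[[0,0,0],[0,0,0],0.2]]'; python3 -m jog '[[[0,0,0],[0,-0.0006,0],0.2],[[0,0,0],[0,0,0],0.2]]'
```

```text
clock: 12.6
eef_pos: [474.3, 55.6, 38.8]
tcp_rot: [3.141, 0.002, 2.943]
contact_force: [1.4, -0.5, -0.0]
opening: 0.684
grasp_force: 43.4
clock: 12.9
eef_pos: [472.9, 53.7, 38.8]
tcp_rot: [3.141, 0.001, 2.943]
contact_force: [1.6, -0.8, -1.1]
opening: 0.682
grasp_force: 43.4
clock: 13.1
eef_pos: [472.6, 53.1, 38.8]
tcp_rot: [3.142, 0.0, 2.943]
contact_force: [0.9, 0.8, -1.1]
opening: 0.683
grasp_force: 43.4
```

```bash
python3 -m jog '[[[0,0,0],[0,-0.0006,0],0.2],[[0,0,0],[0,0,0],0.2]]'; python3 -m jog '[[[0,0,0],[0,-0.0006,0],0.2],[[0,0,0],[0,0,0],0.2]]'; python3 -m jog '[[[0,0,0],[0,-0.0006,0],0.2],[[0,0,0],[0,0,0],0.2]]'
```

```text
clock: 13.3
eef_pos: [472.4, 52.6, 38.7]
tcp_rot: [3.142, -0.0, 2.943]
contact_force: [1.2, 1.5, -0.7]
opening: 0.681
grasp_force: 43.4
clock: 13.5
eef_pos: [472.3, 52.3, 38.8]
tcp_rot: [3.141, -0.0, 2.943]
contact_force: [-0.1, 5.6, -1.0]
opening: 0.684
grasp_force: 43.4
clock: 13.7
eef_pos: [472.2, 52.1, 38.8]
tcp_rot: [3.141, -0.0, 2.943]
contact_force: [0.8, 8.7, -0.6]
opening: 0.68
grasp_force: 43.5
```

```bash
python3 -m jog '[[[0,0,0],[-0.003,0.0006,0],0.2],[[0,0,0],[-0.003,0,0],0.2],[[0,0,0],[-0.001,0,0],0.2],[[0,0,0],[0,0,0],0.2]]' 40; python3 -m jog '[[[0,0,0],[-0.001,0,0],0.2],[[0,0,0],[0,0,0],0.2]]'; python3 -m jog '[[[0,0,0],[-0.001,0,0],0.2],[[0,0,0],[0,0,0],0.2]]'
```

```text
clock: 14.1
eef_pos: [473.4, 51.8, 38.5]
tcp_rot: [-3.14, -0.011, 2.943]
contact_force: [-19.8, 18.2, 23.4]
opening: 0.684
grasp_force: 46.8
clock: 14.3
eef_pos: [474.1, 51.6, 38.5]
tcp_rot: [-3.14, -0.012, 2.943]
contact_force: [-19.5, 17.4, 24.9]
opening: 0.68
grasp_force: 47.0
clock: 14.5
eef_pos: [475.0, 51.4, 38.5]
tcp_rot: [-3.14, -0.012, 2.943]
contact_force: [-19.2, 16.9, 25.2]
opening: 0.682
grasp_force: 47.1
```

```bash
cat > b.py <<'E'
from h import *
ox,oy,yw=np.load('trim.npy'); c,s_=np.cos(yw),np.sin(yw)
s=r.sense(); d=s['eef_pos'][:2]-[ox,oy]; print('tcp trimmer',c*d[0]+s_*d[1],-s_*d[0]+c*d[1],s['eef_pos'][2],'yaw',s['tcp_rot'],'tq',s['wrist_torque'],'F',s['contact_force'])
im,KM=grab('wrist'); hsv=cv2.cvtColor(im,cv2.COLOR_RGB2HSV); m=cv2.inRange(hsv,(5,70,60),(25,255,255)); k=max(cv2.findContours(m,0,2)[0],key=cv2.contourArea)
P=ray(KM,k[:,0],23)[:,:2]-[ox,oy]; P=np.c_[c*P[:,0]+s_*P[:,1],-s_*P[:,0]+c*P[:,1]].astype(np.float32); q=cv2.minAreaRect(P); print(q[1:],cv2.boxPoints(q).round(1))
E
python3 b.py
python3 - <<'E'
from h import *
im,T=grab('top'); im2,S=grab('side')
# cutter knob dark blobs now vs start, side view difference image in strip/cutter area
for n,a,f in(('top',im,'pics/top1.png'),('side',im2,'pics/side1.png')):
    b=cv2.imread(f)[...,::-1]; d=cv2.absdiff(a,b).max(2)>40
    nn,l,st,ce=cv2.connectedComponentsWithStats(d.astype(np.uint8))
    print(n,[tuple(map(int,x)) for x in st[1:] if x[4]>25])
cv2.imwrite('pics/s6.png',im2[...,::-1])
E
```

```text
tcp trimmer -54.2220684019171 -95.14534330552019 38.51814955039871 yaw [-3.14027746 -0.01182156  2.94293264] tq [3.31436645 3.20393679 0.7281006 ] F [-19.22860208  16.87539441  25.21829978]
((112.24031829833984, 60.83085632324219), 0.46556827425956726) [[-110.   -65.6]
 [-109.5 -126.4]
 [   2.8 -125.5]
 [   2.3  -64.7]]
top [(459, 0, 138, 147, 10329), (256, 35, 272, 198, 7817), (251, 52, 11, 15, 79), (251, 78, 32, 57, 572), (381, 93, 12, 14, 112), (428, 96, 14, 15, 153), (351, 107, 16, 7, 44), (398, 107, 17, 13, 70), (130, 110, 36, 9, 209), (207, 115, 30, 11, 89), (415, 123, 19, 21, 293), (146, 128, 85, 39, 704), (249, 134, 15, 18, 167), (442, 137, 9, 8, 39), (566, 144, 14, 40, 259), (372, 147, 195, 48, 6874), (125, 155, 23, 23, 388), (0, 184, 467, 296, 64914), (52, 189, 69, 10, 544), (514, 193, 19, 10, 152), (490, 197, 13, 10, 33), (526, 231, 12, 12, 46), (375, 232, 149, 10, 328), (446, 239, 19, 13, 158), (344, 245, 26, 66, 1500), (497, 251, 35, 27, 630), (543, 299, 50, 22, 715), (389, 300, 7, 7, 31), (0, 316, 103, 142, 10989), (545, 335, 60, 37, 1433), (440, 394, 46, 20, 381), (572, 423, 48, 57, 1732), (393, 424, 38, 21, 301), (97, 430, 12, 33, 130), (0, 448, 124, 32, 1792), (113, 452, 8, 11, 41), (238, 453, 70, 27, 1274), (27, 460, 14, 6, 44)]
side [(299, 0, 182, 262, 16886), (460, 0, 27, 41, 59), (596, 0, 44, 69, 1120), (585, 62, 10, 24, 84), (613, 68, 27, 27, 57), (528, 89, 61, 101, 3274), (480, 97, 52, 79, 2011), (635, 145, 5, 13, 49), (607, 159, 29, 32, 383), (600, 162, 27, 18, 60), (555, 174, 27, 41, 721), (592, 174, 6, 8, 34), (588, 181, 33, 34, 636), (543, 226, 51, 43, 886), (468, 235, 25, 27, 337), (494, 256, 10, 5, 28), (492, 258, 68, 43, 1345), (323, 262, 88, 85, 3943), (295, 309, 8, 23, 49), (513, 378, 19, 22, 114)]
```

```bash
python3 -m jog '[[[0,0,0],[0.002,0.0003,-0.0003],0.2],[[0,0,0],[0.002,0.0003,-0.0003],0.2],[[0,0,0],[0.002,0.0003,-0.0002],0.2],[[0,0,0],[0,0,0],0.2],[[0,0,0],[0,0,0],0.2]]' 40; python3 b.py
```

```text
clock: 15.15
eef_pos: [475.0, 52.1, 39.4]
tcp_rot: [-3.141, -0.001, 2.943]
contact_force: [-0.4, 0.3, -0.9]
opening: 0.684
grasp_force: 43.5
tcp trimmer -54.300911622474445 -94.47433175868031 39.42535111204609 yaw [-3.14131470e+00 -8.56117251e-04  2.94284984e+00] tq [0.16751715 0.29233361 0.13925171] F [-0.35417976  0.27477787 -0.86354466]
((112.61725616455078, 60.92313766479492), 0.20313505828380585) [[-109.4  -64.8]
 [-109.1 -125.7]
 [   3.5 -125.3]
 [   3.3  -64.4]]
```

```bash
python3 -m jog '[[[0,0,0],[-0.0015,0,0],0.2],[[0,0,0],[-0.0015,0,0],0.2],[[0,0,0],[0,0,0],0.2]]' 40; python3 -m jog '[[[0,0,0],[-0.0015,0,0],0.2],[[0,0,0],[0,0,0],0.2]]'
```

```text
clock: 15.5
eef_pos: [478.6, 51.5, 39.5]
tcp_rot: [-3.142, 0.0, 2.943]
contact_force: [-0.9, 0.0, -1.6]
opening: 0.683
grasp_force: 43.5
clock: 15.7
eef_pos: [480.0, 51.2, 39.5]
tcp_rot: [-3.142, 0.0, 2.943]
contact_force: [-1.4, -0.2, -1.2]
opening: 0.682
grasp_force: 43.4
```

```bash
for i in 1; do python3 -m jog '[[[0,0,0],[-0.001,0,0],0.2],[[0,0,0],[0,0,0],0.2]]'; done; python3 -m jog '[[[0,0,0],[-0.0007,0,0],0.2],[[0,0,0],[0,0,0],0.2]]'; python3 -m jog '[[[0,0,0],[-0.0007,0,0],0.2],[[0,0,0],[0,0,0],0.2]]'; python3 b.py
```

```text
clock: 15.9
eef_pos: [481.0, 51.1, 39.5]
tcp_rot: [-3.142, 0.0, 2.943]
contact_force: [-1.0, 0.0, -2.0]
opening: 0.682
grasp_force: 43.4
clock: 16.1
eef_pos: [481.6, 51.0, 39.5]
tcp_rot: [-3.142, 0.0, 2.943]
contact_force: [-1.3, -0.6, -0.9]
opening: 0.685
grasp_force: 43.4
clock: 16.3
eef_pos: [482.2, 50.9, 39.6]
tcp_rot: [-3.142, 0.0, 2.943]
contact_force: [-1.5, -0.2, -0.1]
opening: 0.682
grasp_force: 43.4
tcp trimmer -47.003966885585086 -94.25657245674307 39.55369888120813 yaw [-3.14157542e+00  6.86173988e-05  2.94306504e+00] tq [ 0.07487386  0.22442542 -0.02374496] F [-1.46557585 -0.15479849 -0.09231156]
((112.80979919433594, 60.9867057800293), 0.19457213580608368) [[-102.   -64.5]
 [-101.8 -125.5]
 [  11.  -125.1]
 [  10.8  -64.2]]
```

```bash
python3 -m jog '[[[0,0,0],[-0.0007,0,0],0.2],[[0,0,0],[0,0,0],0.2]]'; python3 -m jog '[[[0,0,0],[-0.0007,0,0],0.2],[[0,0,0],[0,0,0],0.2]]';python3 -m jog '[[[0,0,0],[-0.0007,0,0],0.2],[[0,0,0],[0,0,0],0.2]]'
```

```text
clock: 16.55
eef_pos: [483.0, 50.7, 39.6]
tcp_rot: [3.142, 0.0, 2.943]
contact_force: [-1.6, 0.0, -1.2]
opening: 0.684
grasp_force: 43.4
clock: 16.75
eef_pos: [483.4, 50.6, 39.5]
tcp_rot: [-3.142, -0.0, 2.943]
contact_force: [-2.5, 1.3, -1.5]
opening: 0.681
grasp_force: 43.4
clock: 16.95
eef_pos: [483.5, 50.5, 39.3]
tcp_rot: [-3.141, -0.002, 2.943]
contact_force: [-4.9, 2.8, -1.1]
opening: 0.682
grasp_force: 43.5
```

```bash
python3 -m jog '[[[0,0,0],[-0.0005,-0.0006,0.0006],0.2],[[0,0,0],[0,0,0],0.2]]';python3 b.py
```

```text
clock: 17.15
eef_pos: [483.4, 50.2, 38.7]
tcp_rot: [-3.142, -0.002, 2.943]
contact_force: [-6.8, 7.0, 0.3]
opening: 0.68
grasp_force: 43.6
tcp trimmer -45.72407342059746 -94.68477450922836 38.722027892711594 yaw [-3.14156900e+00 -2.38247988e-03  2.94308351e+00] tq [1.12895055 1.01282476 0.31364919] F [-6.84183001  6.99328092  0.27918212]
((111.96216583251953, 60.64066696166992), 0.21271848678588867) [[-100.9  -65.1]
 [-100.7 -125.7]
 [  11.2 -125.3]
 [  11.   -64.7]]
```

```bash
python3 -m jog '[[[0,0,0],[0,0,0],0.4],[[0,0,0],[0,0,0],0.5],[[0,0,0],[0,0,0],0.65],[[0,0,0],[0,0,0],0.7],[[0,0,0],[0,0,0],0.7]]'; python3 b.py
```

```text
clock: 17.7
eef_pos: [485.2, 49.7, 39.1]
tcp_rot: [3.141, 0.001, 2.943]
contact_force: [-0.6, -0.2, 0.1]
opening: 0.852
grasp_force: 0.0
tcp trimmer -43.90697218661644 -94.83486137564007 39.14722461556111 yaw [3.14139695e+00 9.62569565e-04 2.94287090e+00] tq [-0.03277967  0.05000099 -0.0048026 ] F [-0.58949615 -0.22597563  0.1306045 ]
((114.35691833496094, 60.5421142578125), 0.20081926882266998) [[-100.8  -65. ]
 [-100.6 -125.6]
 [  13.7 -125.2]
 [  13.5  -64.6]]
```

```bash
python3 -m jog '[[[0,0,0],[0,0,-0.01],0.7],[[0,0,0],[0,0,-0.025],0.7],[[0,0,0],[0,0,-0.025],0],[[0,0,0],[0,0,0],-1],[[0,0,0],[-0.01,0,0],-1],[[0,0,0],[-0.02,0,0],-1],[[0,0,0],[-0.013,0,0.01],-1],[[0,0,0],[0,0,0.015],-1],[[0,0,0],[0,0,0.01],-1],[[0,0,0],[0,0,0],-1],[[0,0,0],[0,0,0],-1]]' 20; python3 b.py
python3 - <<'E'
from h import *
im,_=grab('side'); cv2.imwrite('pics/s7.png',cv2.resize(im[255:415,250:450],None,fx=4,fy=3.75)[...,::-1])
E
```

```text
clock: 18.85
eef_pos: [526.3, 41.2, 63.5]
tcp_rot: [-3.141, -0.001, 2.943]
contact_force: [0.2, 0.1, -0.4]
opening: -0.005
grasp_force: 0.0
tcp trimmer -1.9064679802396292 -94.96847627352093 63.51387458102731 yaw [-3.14119499e+00 -1.39614042e-03  2.94305731e+00] tq [ 0.03060209 -0.02007285  0.00656646] F [ 0.2424335   0.07678892 -0.35377618]
((127.74044036865234, 60.701602935791016), 0.19290034472942352) [[-100.8  -64.9]
 [-100.6 -125.6]
 [  27.1 -125.1]
 [  26.9  -64.4]]
```

View pics/s7.png

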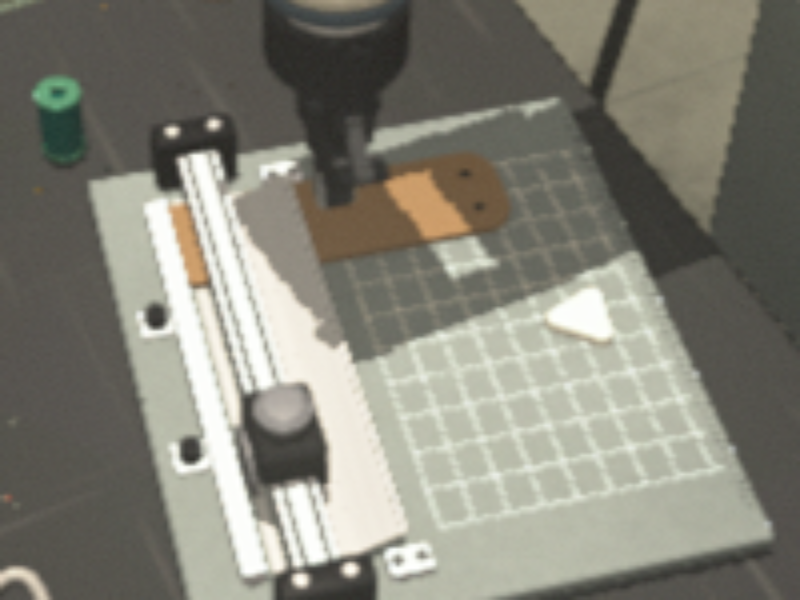

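The board's square end shows behind the rail at crop (190,245), meeting the gauge. Its right side lies along the fence at (280,170), and the cutter and chalk are unmoved. The shut fingertips are just in front of the lip. Now I press.

```bash
python3 -m jog '[[[0,0,0],[-0.004,0,0.006],-1],[[0,0,0],[0,0,0.005],-1],[[0,0,0],[0,0,0.002],-1],[[0,0,0],[0,0,0],-1]]'; python3 -m jog '[[[0,0,0],[0,0,0.001],-1],[[0,0,0],[0,0,0],-1]]'; python3 -m jog '[[[0,0,0],[0,0,0.001],-1],[[0,0,0],[0,0,0],-1]]'
```

```text
clock: 19.35
eef_pos: [530.3, 40.5, 50.5]
tcp_rot: [-3.141, -0.001, 2.943]
contact_force: [0.1, -0.4, -0.7]
opening: -0.0
grasp_force: 0.0
clock: 19.55
eef_pos: [530.7, 40.5, 49.9]
tcp_rot: [-3.142, 0.0, 2.943]
contact_force: [0.1, -0.3, 0.2]
opening: -0.001
grasp_force: 0.0
clock: 19.75
eef_pos: [530.7, 40.5, 48.9]
tcp_rot: [3.142, 0.0, 2.943]
contact_force: [0.6, 0.2, -0.9]
opening: -0.0
grasp_force: 0.0
```

```bash
python3 -m jog '[[[0,0,0],[0,0,0.0006],-1],[[0,0,0],[0,0,0],-1]]'; python3 -m jog '[[[0,0,0],[0,0,0.0005],-1],[[0,0,0],[0,0,0],-1]]'; python3 -m jog '[[[0,0,0],[0,0,0.0004],-1],[[0,0,0],[0,0,0],-1]]'
```

```text
clock: 19.95
eef_pos: [530.7, 40.5, 48.3]
tcp_rot: [3.142, 0.0, 2.943]
contact_force: [-0.2, 0.5, -1.0]
opening: 0.001
grasp_force: 0.0
clock: 20.15
eef_pos: [530.7, 40.5, 48.1]
tcp_rot: [3.142, 0.0, 2.943]
contact_force: [-1.6, -0.1, 4.4]
opening: 0.002
grasp_force: 2.1
clock: 20.35
eef_pos: [530.8, 40.5, 48.1]
tcp_rot: [3.142, 0.0, 2.943]
contact_force: [-3.6, -0.1, 10.4]
opening: -0.006
grasp_force: 5.1
```

```bash
python3 -m jog '[[[0,0,0],[0,0,0.0001],-1],[[0,0,0],[0,0,0],-1],[[0,0,0],[0,0,0],-1],[[0,0,0],[0,0,0],-1],[[0,0,0],[0,0,0],-1],[[0,0,0],[0,0,0],-1]]'; python3 b.py
```

```text
clock: 20.95
eef_pos: [530.7, 40.5, 48.0]
tcp_rot: [3.142, 0.0, 2.943]
contact_force: [-4.4, 0.7, 11.8]
opening: -0.003
grasp_force: 5.6
tcp trimmer 2.5687187606091495 -94.82813430066179 48.027951394984434 yaw [3.14155252e+00 1.32121793e-04 2.94296565e+00] tq [-0.095614    0.51375066  0.03731462] F [-4.42395228  0.72081373 11.7607802 ]
((128.2471923828125, 60.662513732910156), 0.19333946704864502) [[-100.8  -64.9]
 [-100.6 -125.6]
 [  27.6 -125.1]
 [  27.4  -64.5]]
```

The press force holds steady at about 11 N and the board hasn't moved, so I'm handing in.

```bash
python3 -c "
from rig import r
print(r.sign_off())"
```

```text
the job is handed in; nothing more can be done
None
```

The square-ended stiffener lies along the right fence, which is farther from the cutter head, with its square end under the strip against the back gauge; the job was handed in with the fingertips pressing it flat just in front of the strip at about 11 N.

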